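# Sweep the leftover terminal blocks off the work board into the tray

### The job

Clear the raised work board: with the fingertips, sweep the three loose white terminal blocks across the board and over its open edge into the aluminium tray standing there. Only push them along, gently: do not pinch, lift or press down on them. Leave the bobbin and the relay on the board, and everything else on the bench, where they are.

Things in the scene. Friction and masses are not known exactly. Their poses are not given: they have to be found in the camera images.
- board: raised work board with a black rubber top, 260 x 260 mm, flat top 60 mm above the bench, fixed; origin on the bench under its centre. Rims 8 mm thick, 12 mm high along its edges at x = -130 and +130 mm (own frame); edges at y = -130 and +130 mm open. On it, four lanes along its y, 50 mm apart (x about -75, -25, 25, 75 mm): each block has a lane to itself, bobbin and relay share the fourth
- tray: open aluminium tray, fixed, against one of the board's two open edges (y = +130 or -130 mm of the board; it varies). Outside 240 mm along the edge (own x) x 116 mm (y); walls 3 mm thick, 40 mm high (20 mm below the board's top), floor 3 mm; origin on the bench under its centre, 190 mm from the board's centre, axes parallel to the board's
- logger: black data logger, a closed flat box 200 x 116 x 36 mm, fixed, against the board's other open edge; origin on the bench under its centre
- block_long: white plastic terminal block, a 44 x 20 x 16 mm bar with 4 pairs of small brass screws on top, lying loose on the board (about 30 g), at any yaw; origin at its centre (8 mm above the board's top when lying flat), x along its 44 mm length, z up
- block_mid: white plastic terminal block, a 36 x 20 x 16 mm bar with 3 pairs of small brass screws on top, lying loose on the board (about 30 g), at any yaw; origin at its centre (8 mm above the board's top when lying flat), x along its 36 mm length, z up
- block_short: white plastic terminal block, a 28 x 20 x 16 mm bar with 2 pairs of small brass screws on top, lying loose on the board (about 30 g), at any yaw; origin at its centre (8 mm above the board's top when lying flat), x along its 28 mm length, z up
- bobbin: empty white plastic bobbin (round, waisted) standing on the board, 30 mm diameter, 32 mm high, 60 g; origin at the centre of its underside. To be left alone
- relay: white relay standing on the board in the bobbin's lane, 20 x 20 x 26 mm, 50 g; origin at the centre of its underside. To be left alone
- mouse: grey computer mouse on the bench, 100 x 58 x 36 mm, origin at the centre of its underside. To be left alone
- screwdriver: screwdriver with a blue handle lying on the bench, to be left alone; x along its length, handle to -x

How it is judged:
By the outcome, as a careful person would: the job done as asked, in the order asked, and still so for the second after the job is handed in, with the robot touching nothing.
It also fails if it takes over 64 s, if anything falls off the work surface, if the arm or the gripper's body presses on something with over 40 N, if the wrist force passes 120 N, or if a joint passes its speed limit or range.

### The arm

A 7-joint arm with a two-finger parallel gripper is mounted at the origin on the work surface. World frame = base frame: x ahead of the robot, y to its left, z up, the work surface at z = 0. Lengths are in m, angles in rad, forces in N, time in s.
With the tool pointing down it reaches from about 0.4 to 0.9 m from the base axis. Payload 5.5 kg.
Tool frame: the origin (TCP) lies on the centre line of the jaws, within the pads' length; the fingertips stand 8 mm ahead of it and the grasp point (between the pads) lies 11 mm behind it; z points along the fingers, y is the line along which they close (so a half turn about z gives the same grasp; the last joint's range is limited). The gripper opens to 85 mm and grips with 20 to 120 N. Pads are 22 mm wide; open, the fingers measure 114 mm over their backs; the gripper's body (76 mm by 85 mm) begins 54 mm behind the grasp point. The pads swing forward as they close: fully open they stand 13 mm farther back than shut.
Start: joints at [-1.051, 0.501, -0.427, 1.55, 0.221, 1.138, -0.21], TCP at [0.165, 0.629, 0.239] pointing down, gripper open.
Joint ranges: [-2.88, 2.88], [-0.31, 2.03], [-1.54, 1.56], [0.2, 2.42], [-1.41, 4.55], [0.19, 2.02], [-2.57, 2.57]. Speed limits (rad/s): [2.57, 2.57, 3.14, 3.14, 3.14, 3.14, 3.14].

### API

Orientations are given as a unit quaternion [x, y, z, w].
In Python, from workcell import telemetry, snapshot, camera_info, bot gives the robot as it stands.
- The arm moves only by the tool send_rows, never from a script. Its argument "steps" is a list that holds one entry, the list of rows, each a list of 7 numbers: the turn, a rotation vector about the tool's x, y, z normalised to -1 to 1, where 1 is pi/2 rad, then the shift along the tool's x, y, z normalised to -1 to 1, where 1 is 0.1 m, then the opening, from 0 (shut) to 1 (fully open). A call has 1 to 10 rows; each row is the pose to reach, as a shift and turn from the pose commanded when the call began, along the tool's axes at that moment; what a row does not reach only later rows make up. A row lasts 1/12 s, in which the tool goes at most 41.7 mm and 7.16 degrees, less where a joint would pass 70% of its speed; a pose out of reach is approached as far as the arm can. A call with a number of a shift or a turn outside -1 to 1 is refused whole. A call with a gripper value outside its range is refused whole. The fingers move at their own pace and stop on an object; "newtons" is the grip in N (left out, the last holds). Time passes only in rows, so rows that repeat a pose let the fingers close. It gives the time, the measured TCP pose, the force, the opening and the grip force at its end, in the units of the state.
- telemetry.observe(): the state, without advancing time (a new reading comes with each control period).
- snapshot(name): name is "scene" or "top" or "wrist"; returns (picture, depth): 400x640x3 uint8, blue, green, red; 400x640 float32, m along the optical axis (not along the pixel's ray), 0 where there is no reading.
- camera_info(name): a dict with "fx", "fy", "cx", "cy" (pixels), "cam_to_world" (4x4, takes a point from camera to world coordinates). Camera axes: x right, y up, looking along -z (the intrinsics and any distortion apply to the point x, -y, -z); pixel columns grow to the right and rows downward; lengths in m; the calibration is good to about 2 mm. A picture is of the moment at which its call begins: read the wrist's pose just before it. camera_info takes no time and is no camera call; for the wrist camera it gives the pose at the moment of the call.
- bot.sign_off(): hands the job in; it is judged then, once.
The state is a dict: "t": time; "joint_positions": joint angles; "qvel": joint speeds; "effort": joint torques, N m; "tcp_pos": TCP position; "tool_rot": TCP orientation; "force": force on the tool from outside, world axes, zero at the start; "torque": the same for the moment, N m; "width": finger opening in m; "gripper_force": force on a finger pad.
Only numpy, scipy, OpenCV 4.12 (cv2) and the standard library are available. Lean on these libraries where they do the work, as an engineer would, in place of code of your own. Each camera call takes 0.05 s, during which the arm holds its last target. There are 200 camera calls.

## Working session

There is one attempt and no reset: what is moved stays moved. The work goes in short steps, Python scripts to look and compute and a tool call to move; the robot and the scene stay as the last step left them, time stands still between calls to the robot, and variables do not carry over. Pictures are saved under pics/ and viewed, at most 12 in all, crops included, and the job is handed in when it is done.

Besides the shell and the picture viewer there is one more tool, called as a command line: name --argument value ..., lists and objects as JSON in quotes. send_rows: Moves the arm, as the interface text tells. Scaled input: -1 to 1 covers 0.1 m each way for a shift and pi/2 rad each way for a turn. Its arguments: {"type":"object","properties":{"steps":{"type":"array","items":{"type":"array","items":{"type":"array","items":{"type":"number","minimum":-1,"maximum":1}}}},"newtons":{"type":"number"}},"required":["steps"]}

```bash
mkdir -p pics; ls; python3 - <<'E'
from workcell import telemetry, snapshot, camera_info, bot
import cv2,numpy as np
s=telemetry.observe();print({k:np.round(v,3) for k,v in s.items()})
for n in("top","scene"):
    p,d=snapshot(n);cv2.imwrite(f"pics/{n}0.png",p);np.save(f"pics/{n}0.npy",d);c=camera_info(n);print(n,c)
E
```

```text
pics
{'t': np.float64(0.0), 'joint_positions': array([-1.051,  0.502, -0.427,  1.551,  0.221,  1.138, -0.21 ]), 'qvel': array([-0.   ,  0.002,  0.001,  0.   , -0.   , -0.002,  0.   ]), 'effort': array([-0.0000e+00, -5.6951e+01, -5.8160e+00, -2.8095e+01,  1.1000e-02,
        1.2000e-02, -0.0000e+00]), 'tcp_pos': array([0.165, 0.628, 0.238]), 'tool_rot': array([ 0.128,  0.992, -0.001, -0.   ]), 'force': array([-0.243, -0.718, -0.695]), 'torque': array([ 0.038,  0.01 , -0.026]), 'gripper_force': np.float64(0.0), 'width': np.float64(0.085)}
top {'fx': 452.65510832714347, 'fy': 452.65510832714347, 'cx': 315.594443463071, 'cy': 197.64357555670347, 'cam_to_world': array([[ 1.28628033e-02,  9.97480054e-01, -6.97717031e-02,
         4.23450748e-01],
       [-9.99916779e-01,  1.29006582e-02,  9.19628493e-05,
         7.57311205e-03],
       [ 9.91832000e-04,  6.97647137e-02,  9.97562981e-01,
         1.54260541e+00],
       [ 0.00000000e+00,  0.00000000e+00,  0.00000000e+00,
         1.00000000e+00]])}
scene {'fx': 361.6399798646134, 'fy': 361.6399798646134, 'cx': 314.8204346605633, 'cy': 203.28898127372716, 'cam_to_world': array([[ 0.55722482, -0.59411376,  0.58011149,  1.06738922],
       [ 0.83015124,  0.41431388, -0.37308569, -0.34749176],
       [-0.0186929 ,  0.68947288,  0.72407025,  0.75460625],
       [ 0.        ,  0.        ,  0.        ,  1.        ]])}
```

View pics/top0.png

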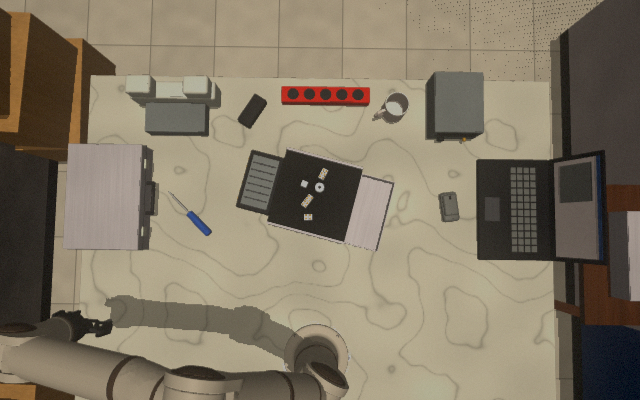

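View pics/scene0.png

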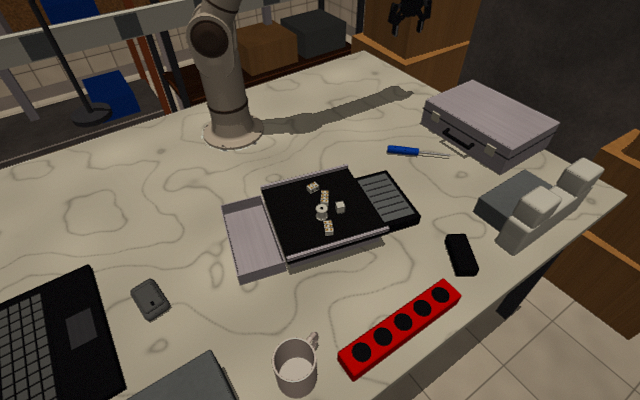

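The top view shows the tray on the right (world -y, about px 368,213) and the logger on the left (262,182). The loose items sit around (323,174), (307,201), (308,217), with the relay at (304,184) and the bobbin at (320,187). Next I'll measure them.

```bash
cat > h.py <<'E'
from workcell import telemetry, snapshot, camera_info, bot
import cv2,numpy as np
from scipy.spatial.transform import Rotation as R
def cast(uv,z,c):
    uv=np.atleast_2d(uv).astype(float);M=c["cam_to_world"]
    r=np.c_[(uv[:,0]-c["cx"])/c["fx"],-(uv[:,1]-c["cy"])/c["fy"],-np.ones(len(uv))]@M[:3,:3].T
    o=M[:3,3];return o+r*((z-o[2])/r[:,2])[:,None]
E
python3 - <<'E'
from h import *
p=cv2.imread("pics/top0.png");c=camera_info("top");d=np.load("pics/top0.npy")
g=p.max(2)
# board: dark region 
m=((g<50)).astype(np.uint8);m[:, :270]=0;m[:,372:]=0;m[:140]=0;m[260:]=0
m=cv2.morphologyEx(m,cv2.MORPH_CLOSE,np.ones((15,15)))
cs,_=cv2.findContours(m,0,2);k=max(cs,key=cv2.contourArea);r=cv2.minAreaRect(k);b=cv2.boxPoints(r)
print("board",cv2.contourArea(k),np.round(cast(b,.06,c),3).tolist(),r)
w=((g>90)&(cv2.erode(m,np.ones((9,9)))>0)).astype(np.uint8)
cs,_=cv2.findContours(w,0,2)
for k in cs:
    if cv2.contourArea(k)>8:
        q=cv2.minAreaRect(k);print(q,np.round(cast(q[0],.076,c),4),cv2.contourArea(k))
cv2.imwrite("pics/crop.png",cv2.resize(p[140:260,230:400],None,fx=4.5,fy=4.5,interpolation=cv2.INTER_CUBIC))
E
```

```text
board 5633.5 [[0.452, 0.175, 0.06], [0.687, 0.118, 0.06], [0.621, -0.144, 0.06], [0.387, -0.084, 0.06]] ((313.0323791503906, 194.876953125), (81.64144134521484, 73.344970703125), 14.743562698364258)
((307.5, 216.5), (5.0, 7.0), 90.0) [[0.4645 0.0329 0.076 ]] 35.0
((306.81707763671875, 200.35365295410156), (6.0907769203186035, 13.587118148803711), 38.65980911254883) [[0.5168 0.0358 0.076 ]] 69.5
((319.0, 186.5), (9.0, 8.0), 90.0) [[ 0.5625 -0.0032  0.076 ]] 60.5
((303.79998779296875, 183.40000915527344), (6.260990142822266, 6.260990142822266), 26.56505012512207) [[0.572  0.0464 0.076 ]] 31.5
((322.800048828125, 173.4000244140625), (6.260990142822266, 10.733125686645508), 26.56505012512207) [[ 0.6056 -0.015   0.076 ]] 55.5
```

View pics/crop.png

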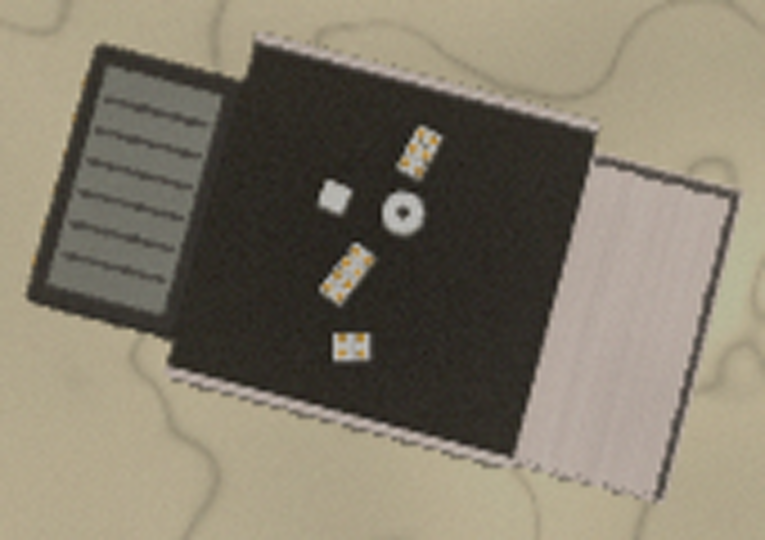

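send_rows --steps '[[[0,0,0,-0.25,-0.25,0,0],[0,0,0,-0.5,-0.5,0,0],[0,0,0,-0.75,-0.75,0,0],[0,0,0,-1,-1,0,0],[0,0,0,-1,-1,0,0]]]'

```text
t: 0.52
tcp_pos: [0.242, 0.4995, 0.2382]
tool_rot: [0.132, 0.991, -0.003, 0.002]
force: [0.2, -1.9, -1.3]
width: 0.0252
gripper_force: 0.0
```

send_rows --steps '[[[0,0,0,-0.25,-0.25,0,0],[0,0,0,-0.5,-0.5,0,0],[0,0,0,-0.75,-0.75,0,0],[0,0,0,-1,-1,0,0],[0,0,0,-1,-1,0,0]]]'

```text
t: 0.93
tcp_pos: [0.3121, 0.3774, 0.2385]
tool_rot: [0.133, 0.991, -0.003, 0.001]
force: [0.2, -0.2, -1.0]
width: -0.0001
gripper_force: 0.0
```

send_rows --steps '[[[0,0,0,-0.25,-0.25,0,0],[0,0,0,-0.5,-0.5,0,0],[0,0,0,-0.75,-0.75,0,0],[0,0,0,-1,-1,0,0],[0,0,0,-1,-1,0,0]]]'

```text
t: 1.35
tcp_pos: [0.3825, 0.2556, 0.2389]
tool_rot: [0.133, 0.991, -0.002, 0.001]
force: [1.4, 0.1, -0.1]
width: 0.0003
gripper_force: 0.0
```

send_rows --steps '[[[0,0,0,-0.25,-0.25,0,0],[0,0,0,-0.5,-0.5,0,0],[0,0,0,-0.75,-0.75,0,0],[0,0,0,-1,-1,0,0],[0,0,0,-1,-1,0,0],[0,0,0,-1,-1,0,0]]]'

```text
t: 1.85
tcp_pos: [0.4511, 0.1385, 0.239]
tool_rot: [0.13, 0.991, -0.0, -0.0]
force: [-0.1, -0.1, 0.4]
width: 0.0002
gripper_force: 0.0
```

```bash
python3 - <<'E'
from h import *
s=telemetry.observe();print({k:np.round(s[k],3) for k in("t","joint_positions","tcp_pos","tool_rot","force","width")})
c=camera_info("wrist");print(c["cam_to_world"].round(3))
p,d=snapshot("wrist");cv2.imwrite("pics/w1.png",p)
E
```

```text
{'t': np.float64(1.85), 'joint_positions': array([-0.219,  0.156, -0.149,  1.99 ,  0.028,  0.997,  0.927]), 'tcp_pos': array([0.451, 0.139, 0.239]), 'tool_rot': array([ 0.13 ,  0.991, -0.   , -0.   ]), 'force': array([-0.097, -0.061,  0.422]), 'width': np.float64(0.0)}
[[ 0.258 -0.914 -0.314  0.37 ]
 [ 0.966  0.244  0.084  0.16 ]
 [-0.    -0.325  0.946  0.374]
 [ 0.     0.     0.     1.   ]]
```

View pics/w1.png

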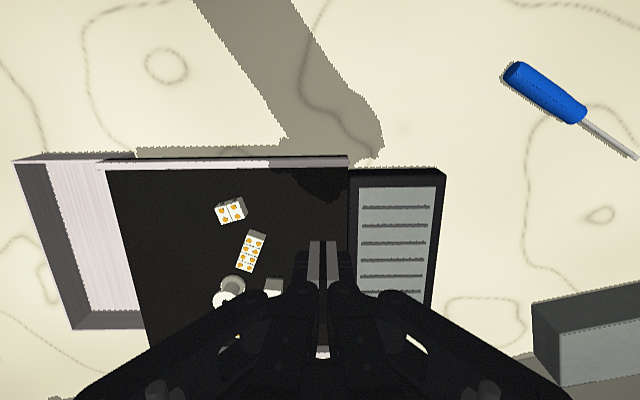

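send_rows --steps '[[[0,0,-0.08,0,0,0,0],[0,0,-0.16,0,0,0,0],[0,0,-0.24,0,0,0,0],[0,0,-0.32,0,0,0,0],[0,0,-0.4,0,0,0,0],[0,0,-0.48,0,0,0,0],[0,0,-0.5,0,0,0,0]]]'

```text
t: 2.48
tcp_pos: [0.4493, 0.1425, 0.2392]
tool_rot: [-0.266, 0.964, 0.0, -0.0]
force: [-0.4, 0.2, 0.2]
width: -0.0002
gripper_force: 0.0
```

send_rows --steps '[[[0,0,-0.08,0,0,0,0],[0,0,-0.16,0,0,0,0],[0,0,-0.24,0,0,0,0],[0,0,-0.32,0,0,0,0],[0,0,-0.4,0,0,0,0],[0,0,-0.48,0,0,0,0],[0,0,-0.51,0,0,0,0],[0,0,-0.51,0,0,0,0],[0,0,-0.51,0,0,0,0]]]'

```text
t: 3.23
tcp_pos: [0.4497, 0.1418, 0.2392]
tool_rot: [-0.617, 0.787, 0.0, -0.0]
force: [0.2, 0.1, -0.4]
width: 0.0001
gripper_force: 0.0
```

```bash
cat >> h.py <<'E'
A=np.deg2rad(14.1);C=np.array([.537,.016]);U=np.array([-np.sin(A),-np.cos(A)]);V=np.array([np.cos(A),-np.sin(A)])
def b(x): x=np.atleast_2d(x)[:,:2]-C; return np.c_[x@V,x@U]
def world(d,c):
    v,u=np.mgrid[:400,:640];M=c["cam_to_world"]
    P=np.stack([(u-c["cx"])/c["fx"]*d,-(v-c["cy"])/c["fy"]*d,-d],-1);return P@M[:3,:3].T+M[:3,3]
E
python3 - <<'E'
from h import *
s=telemetry.observe();print({k:np.round(s[k],3) for k in("t","joint_positions","tcp_pos","tool_rot","force","width")})
c=camera_info("wrist");p,d=snapshot("wrist");cv2.imwrite("pics/w2.png",p)
X=world(d,c);t=s["tcp_pos"]
f=(d>0)&(np.linalg.norm(X[...,:2]-t[:2],axis=2)<.06)&(X[...,2]>.19)
L=(X[f]-t)@R.from_quat(s["tool_rot"]).as_matrix()
for z in(-.03,-.02,-.01,-.005,0,.005,.01,.015,.02):
    q=L[abs(L[:,2]-z)<.0025]
    if len(q):print(z,len(q),q.min(0).round(4),q.max(0).round(4))
g=p.max(2)
m=(d>0)&(X[...,2]>.067)&(X[...,2]<.1)&(g>70)
B=b(X.reshape(-1,3)).reshape(400,640,2);m&=(abs(B)<.11).all(2)
n,l,st,ce=cv2.connectedComponentsWithStats(m.astype(np.uint8))
for i in range(1,n):
    if st[i,4]>60:
        q=np.c_[B[l==i],X[l==i][:,2]];top=q[q[:,2]>q[:,2].max()-.006]
        r=cv2.minAreaRect((top[:,:2]*1000).astype(np.float32));print(st[i],np.round(r[0],1),np.round(r[1],1),round(r[2],1),q[:,2].max())
bd=(abs(B)<.1).all(2)&(g<50)&(X[...,2]<.075);print("board z",np.median(X[bd][:,2]))
E
```

```text
{'t': np.float64(3.233), 'joint_positions': array([-0.081,  0.164, -0.309,  1.987,  0.058,  1.   ,  2.483]), 'tcp_pos': array([0.45 , 0.142, 0.239]), 'tool_rot': array([-0.617,  0.787,  0.   , -0.   ]), 'force': array([ 0.181,  0.082, -0.437]), 'width': np.float64(0.0)}
-0.03 576 [-0.0116 -0.0113 -0.0325] [ 0.0122  0.0107 -0.0275]
-0.02 389 [ 0.0061 -0.0132 -0.0225] [ 0.0119  0.014  -0.0175]
-0.01 297 [ 0.0059 -0.0132 -0.0124] [ 0.0118  0.014  -0.0075]
-0.005 289 [ 0.006  -0.0131 -0.0075] [ 0.0116  0.014  -0.0025]
0 188 [ 0.0061 -0.0118 -0.0025] [0.0118 0.0127 0.0025]
0.005 12 [ 0.0103 -0.0059  0.0025] [0.0108 0.0053 0.0032]
[  92   33   89   38 2210] [25.6 12.8] [29.9 28.8] 0.1 0.09531690453178221
[264  49  31  38 743] [-75.4   1.7] [28.1 20.1] 74.2 0.07948298915880686
[ 201   67   53   40 1154] [-26.  -14.7] [43.8 20.1] 22.9 0.07960237556030042
[159 100  32  25 693] [ 24.1 -37.8] [20.7 20. ] 5.8 0.0887419046602324
board z 0.06095286543620057
```

View pics/w2.png

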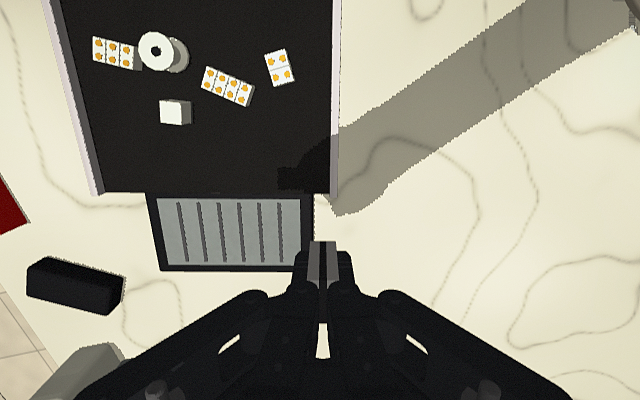

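The view shows the short block at (278,67), the long block at (227,86), the bobbin at (158,50), the mid block at (113,52) and the relay at (175,112). Joint 7 is near its limit, so I'll turn half a turn the other way, which gives the same finger alignment.

send_rows --steps '[[[0,0,0.078,0,0,0,0],[0,0,0.156,0,0,0,0],[0,0,0.234,0,0,0,0],[0,0,0.312,0,0,0,0],[0,0,0.39,0,0,0,0],[0,0,0.468,0,0,0,0],[0,0,0.546,0,0,0,0],[0,0,0.624,0,0,0,0],[0,0,0.702,0,0,0,0],[0,0,0.78,0,0,0,0]]]'

```text
t: 4.12
tcp_pos: [0.4501, 0.1409, 0.2393]
tool_rot: [-0.049, 0.999, 0.0, -0.0]
force: [-0.5, 0.3, -0.1]
width: 0.0
gripper_force: 0.0
```

send_rows --steps '[[[0,0,0.078,0,0,0,0],[0,0,0.156,0,0,0,0],[0,0,0.234,0,0,0,0],[0,0,0.312,0,0,0,0],[0,0,0.39,0,0,0,0],[0,0,0.468,0,0,0,0],[0,0,0.546,0,0,0,0],[0,0,0.624,0,0,0,0],[0,0,0.702,0,0,0,0],[0,0,0.78,0,0,0,0]]]'

```text
t: 4.95
tcp_pos: [0.45, 0.1409, 0.2392]
tool_rot: [0.534, 0.845, -0.0, -0.0]
force: [-0.4, 0.3, 0.2]
width: -0.0001
gripper_force: 0.0
```

send_rows --steps '[[[0,0,0.078,0,0,0,0],[0,0,0.156,0,0,0,0],[0,0,0.234,0,0,0,0],[0,0,0.312,0,0,0,0],[0,0,0.39,0,0,0,0],[0,0,0.44,0,0,0,0],[0,0,0.44,0,0,0,0],[0,0,0.44,0,0,0,0]]]'

```text
t: 5.62
tcp_pos: [0.4501, 0.1407, 0.2393]
tool_rot: [0.786, 0.618, -0.0, -0.0]
force: [0.1, 0.1, 0.3]
width: -0.0002
gripper_force: 0.0
```

```bash
cat >> h.py <<'E'
def st(*goals):
    s=telemetry.observe();print({k:np.round(s[k],3).tolist() for k in("t","joint_positions","tcp_pos","force")})
    M=R.from_quat(s["tool_rot"]).as_matrix();t=s["tcp_pos"];print("tool x ang",np.rad2deg(np.arctan2(M[1,0],M[0,0])).round(2),"vu",(b(t)*1000).round(1))
    for v,u,z in goals:
        g=np.r_[C+v*V+u*U,z];print((v,u,z),"shift/0.1:",((g-t)@M*10).round(3))
E
python3 -c "
from h import *
st((-.0745,-.045,.2),(-.0745,-.045,.11),(-.0745,-.045,.072))"
```

```text
{'t': 5.617, 'joint_positions': [-0.354, 0.151, -0.006, 1.995, 0.001, 0.996, -0.6], 'tcp_pos': [0.45, 0.141, 0.239], 'force': [0.097, 0.095, 0.285]}
tool x ang 76.33 vu [[-114.6  -99.8]]
(-0.0745, -0.045, 0.2) shift/0.1: [-0.551  0.397  0.393]
(-0.0745, -0.045, 0.11) shift/0.1: [-0.551  0.397  1.293]
(-0.0745, -0.045, 0.072) shift/0.1: [-0.551  0.397  1.673]
```

send_rows --steps '[[[0,0,0,-0.25,0.2,0.2,0],[0,0,0,-0.55,0.4,0.4,0],[0,0,0,-0.55,0.4,0.7,0],[0,0,0,-0.55,0.4,1,0],[0,0,0,-0.55,0.4,1,0]]]'

```text
t: 6.03
tcp_pos: [0.4721, 0.076, 0.1345]
tool_rot: [0.787, 0.617, -0.004, -0.002]
force: [-1.4, 0.6, -0.1]
width: -0.0001
gripper_force: 0.0
```

send_rows --steps '[[[0,0,0,0,0,0.2,0],[0,0,0,0,0,0.4,0],[0,0,0,0,0,0.5,0],[0,0,0,0,0,0.56,0],[0,0,0,0,0,0.61,0],[0,0,0,0,0,0.65,0],[0,0,0,0,0,0.67,0],[0,0,0,0,0,0.67,0]]]'

```text
t: 6.7
tcp_pos: [0.4763, 0.0774, 0.0726]
tool_rot: [0.787, 0.617, 0.0, 0.0]
force: [0.4, 0.8, 0.3]
width: -0.0001
gripper_force: 0.0
```

```bash
python3 - <<'E'
from h import *
st((-.0745,.14,.072))
p,d=snapshot("wrist");q,_=snapshot("scene")
q=cv2.resize(q[150:270,220:420],(640,384),interpolation=cv2.INTER_CUBIC)
cv2.imwrite("pics/c3.png",cv2.resize(np.vstack([p[60:],q[:384]]),None,fx=.82,fy=.82))
E
```

```text
{'t': 6.7, 'joint_positions': [-0.249, 0.425, 0.038, 2.099, -0.027, 0.618, -0.433], 'tcp_pos': [0.476, 0.077, 0.073], 'force': [0.446, 0.791, 0.312]}
tool x ang 76.2 vu [[-73.8 -44.7]]
(-0.0745, 0.14, 0.072) shift/0.1: [-1.847 -0.017  0.005]
```

View pics/c3.png

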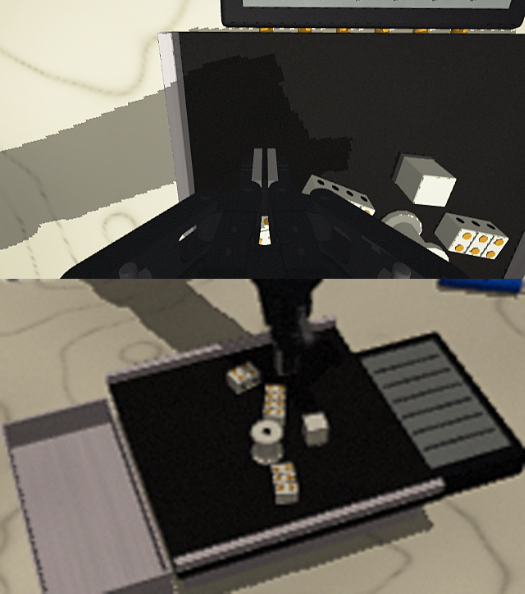

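The fingers are behind the short block at (242,377 in the lower half) and nothing is in contact, so I'll push.

send_rows --steps '[[[0,0,0,-0.06,0,0,0],[0,0,0,-0.12,0,0,0],[0,0,0,-0.18,0,0,0],[0,0,0,-0.24,0,0,0],[0,0,0,-0.3,0,0,0],[0,0,0,-0.36,0,0,0],[0,0,0,-0.42,0,0,0],[0,0,0,-0.48,0,0,0],[0,0,0,-0.54,0,0,0],[0,0,0,-0.6,0,0,0]]]'

```text
t: 7.63
tcp_pos: [0.4616, 0.0184, 0.0723]
tool_rot: [0.787, 0.617, 0.0, -0.0]
force: [0.3, 0.6, -0.7]
width: -0.0002
gripper_force: 0.2
```

```bash
cat >> h.py <<'E'
def blobs():
    c=camera_info("top");p,d=snapshot("top");g=p.max(2)
    X=cast(np.argwhere(np.ones((400,640)))[:,::-1],.076,c);B=b(X).reshape(400,640,2)*1000
    m=((g>90)&(abs(B[...,0])<112)&(abs(B[...,1])<128)).astype(np.uint8)
    for k in cv2.findContours(m,0,2)[0]:
        if cv2.contourArea(k)>8:
            q=cv2.minAreaRect(k);print((b(cast(q[0],.076,c))*1000).round(1),np.round(q[1],1),cv2.contourArea(k))
    return p
E
python3 -c "
from h import *
st((-.0745,.14,.072));blobs()"
```

```text
{'t': 7.633, 'joint_positions': [-0.138, 0.399, 0.047, 2.147, -0.032, 0.597, -0.309], 'tcp_pos': [0.462, 0.018, 0.072], 'force': [0.328, 0.642, -0.68]}
tool x ang 76.19 vu [[-73.7  16. ]]
(-0.0745, 0.14, 0.072) shift/0.1: [-1.24  -0.014  0.003]
[[-63.7  10.2]] [40. 38.] 1178.5
[[29.4 12.4]] [9. 8.] 60.0
[[ 26.5 -38. ]] [6.3 6.3] 31.5
[[74.1 13.4]] [ 6.3 10.7] 55.5
```

send_rows --steps '[[[0,0,0,-0.06,0,0,0],[0,0,0,-0.12,0,0,0],[0,0,0,-0.18,0,0,0],[0,0,0,-0.24,0,0,0],[0,0,0,-0.3,0,0,0],[0,0,0,-0.36,0,0,0],[0,0,0,-0.42,0,0,0],[0,0,0,-0.48,0,0,0],[0,0,0,-0.54,0,0,0],[0,0,0,-0.6,0,0,0]]]'

```text
t: 8.52
tcp_pos: [0.4472, -0.0399, 0.0723]
tool_rot: [0.787, 0.617, -0.0, -0.0]
force: [0.1, 0.2, 0.9]
width: 0.0002
gripper_force: 0.1
```

```bash
python3 - <<'E'
from h import *
st((-.0745,.14,.072))
p,d=snapshot("wrist");q,_=snapshot("scene")
q=cv2.resize(q[150:270,220:420],(640,384),interpolation=cv2.INTER_CUBIC)
cv2.imwrite("pics/c4.png",cv2.resize(np.vstack([p[60:],q[:384]]),None,fx=.82,fy=.82))
E
```

```text
{'t': 8.517, 'joint_positions': [-0.021, 0.382, 0.058, 2.177, -0.039, 0.584, -0.176], 'tcp_pos': [0.447, -0.04, 0.072], 'force': [0.054, 0.243, 0.912]}
tool x ang 76.18 vu [[-73.4  76. ]]
(-0.0745, 0.14, 0.072) shift/0.1: [-0.639 -0.014  0.003]
```

View pics/c4.png

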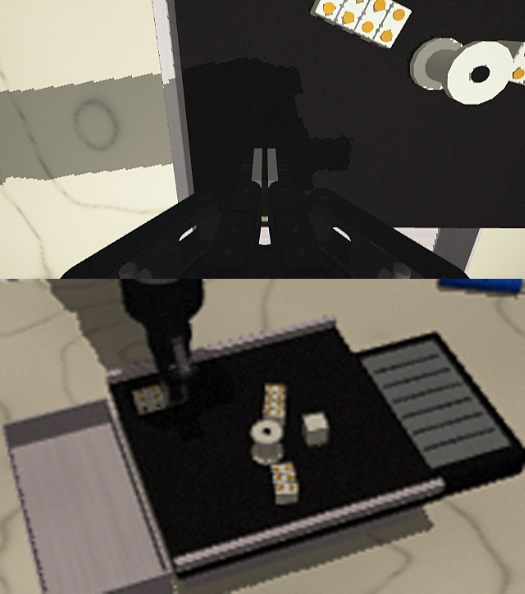

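The short block is being pushed squarely, just ahead of the fingers at (150,398). I'll carry on over the edge.

send_rows --steps '[[[0,0,0,-0.06,0,0,0],[0,0,0,-0.12,0,0,0],[0,0,0,-0.18,0,0,0],[0,0,0,-0.24,0,0,0],[0,0,0,-0.3,0,0,0],[0,0,0,-0.36,0,0,0],[0,0,0,-0.42,0,0,0],[0,0,0,-0.48,0,0,0],[0,0,0,-0.56,0,0,0],[0,0,0,-0.62,0,0,0]]]'

```text
t: 9.45
tcp_pos: [0.4323, -0.1005, 0.0723]
tool_rot: [0.787, 0.617, -0.0, 0.0]
force: [-0.1, 1.0, 0.4]
width: -0.0
gripper_force: 0.0
```

send_rows --steps '[[[0,0,0,0,0,0,0],[0,0,0,0,0,-0.2,0],[0,0,0,0,0,-0.4,0],[0,0,0,0,0,-0.6,0],[0,0,0,0,0,-0.6,0]]]'

```text
t: 9.87
tcp_pos: [0.4351, -0.0998, 0.1354]
tool_rot: [0.787, 0.617, 0.002, 0.002]
force: [-0.1, -0.1, 0.7]
width: -0.0001
gripper_force: 0.0
```

```bash
python3 - <<'E'
from h import *
st((-.0255,-.07,.13),(-.0255,-.07,.072))
q,_=snapshot("scene")
cv2.imwrite("pics/c5.png",cv2.resize(q[150:270,220:420],(640,384),interpolation=cv2.INTER_CUBIC))
E
```

```text
{'t': 9.867, 'joint_positions': [0.094, 0.255, 0.081, 2.153, -0.031, 0.728, -0.046], 'tcp_pos': [0.435, -0.1, 0.135], 'force': [-0.145, -0.109, 0.745]}
tool x ang 76.19 vu [[-70.6 137.1]]
(-0.0255, -0.07, 0.13) shift/0.1: [2.069 0.461 0.058]
(-0.0255, -0.07, 0.072) shift/0.1: [2.069 0.458 0.638]
```

View pics/c5.png

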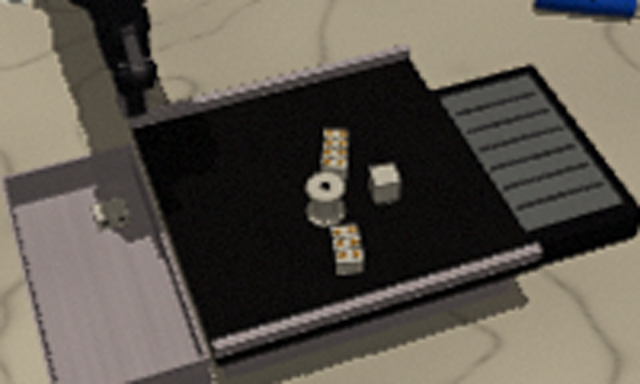

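The short block is in the tray at (110,210). Next is the long block.

send_rows --steps '[[[0,0,0,0.3,0.15,0,0],[0,0,0,0.6,0.3,0,0],[0,0,0,0.9,0.45,0,0],[0,0,0,1,0.45,0,0]]]'

```text
t: 10.25
tcp_pos: [0.5037, -0.0084, 0.132]
tool_rot: [0.786, 0.619, 0.002, 0.0]
force: [0.7, 1.8, 0.3]
width: 0.0002
gripper_force: 0.0
```

send_rows --steps '[[[0,0,0,0.3,0,0,0],[0,0,0,0.6,0,0,0],[0,0,0,0.9,0,0,0],[0,0,0,1,0,0,0],[0,0,0,1,0,0,0],[0,0,0,1,0,0,0]]]'

```text
t: 10.75
tcp_pos: [0.5232, 0.0839, 0.1313]
tool_rot: [0.787, 0.618, -0.001, -0.0]
force: [0.4, -0.4, 0.1]
width: -0.0
gripper_force: 0.0
```

```bash
python3 -c "
from h import *
st((-.0255,-.068,.072));blobs()"
```

```text
{'t': 10.75, 'joint_positions': [-0.216, 0.396, 0.007, 1.954, -0.004, 0.794, -0.446], 'tcp_pos': [0.523, 0.084, 0.131], 'force': [0.409, -0.361, 0.101]}
tool x ang 76.28 vu [[-29.9 -62.5]]
(-0.0255, -0.068, 0.072) shift/0.1: [0.056 0.046 0.593]
[[29.4 12.4]] [9. 8.] 60.5
[[74.1 13.4]] [ 6.3 10.7] 55.5
[[-15.3 -57.8]] [43.3 59.6] 1718.5
```

send_rows --steps '[[[0,0,0,0.06,0.04,0,0],[0,0,0,0.06,0.04,0.2,0],[0,0,0,0.06,0.04,0.4,0],[0,0,0,0.06,0.04,0.5,0],[0,0,0,0.06,0.04,0.56,0],[0,0,0,0.06,0.04,0.59,0],[0,0,0,0.06,0.04,0.59,0]]]'

```text
t: 11.38
tcp_pos: [0.5292, 0.0883, 0.073]
tool_rot: [0.787, 0.617, -0.0, -0.0]
force: [0.3, 0.4, -0.7]
width: 0.0002
gripper_force: 0.0
```

send_rows --steps '[[[0,0,0,-0.06,0,0,0],[0,0,0,-0.12,0,0,0],[0,0,0,-0.18,0,0,0],[0,0,0,-0.24,0,0,0],[0,0,0,-0.3,0,0,0],[0,0,0,-0.36,0,0,0],[0,0,0,-0.42,0,0,0],[0,0,0,-0.48,0,0,0],[0,0,0,-0.54,0,0,0],[0,0,0,-0.6,0,0,0]]]'

```text
t: 12.22
tcp_pos: [0.5149, 0.0301, 0.0733]
tool_rot: [0.787, 0.617, 0.0, -0.0]
force: [-0.2, -0.5, -0.5]
width: 0.0001
gripper_force: 0.2
```

```bash
python3 - <<'E'
from h import *
st((-.0255,.14,.072))
q,_=snapshot("scene")
cv2.imwrite("pics/c6.png",cv2.resize(q[150:270,220:420],(640,384),interpolation=cv2.INTER_CUBIC))
E
```

```text
{'t': 12.217, 'joint_positions': [-0.119, 0.468, 0.01, 2.018, -0.008, 0.655, -0.345], 'tcp_pos': [0.515, 0.03, 0.073], 'force': [-0.236, -0.531, -0.53]}
tool x ang 76.19 vu [[-24.8  -8.3]]
(-0.0255, 0.14, 0.072) shift/0.1: [-1.483 -0.014  0.013]
```

View pics/c6.png

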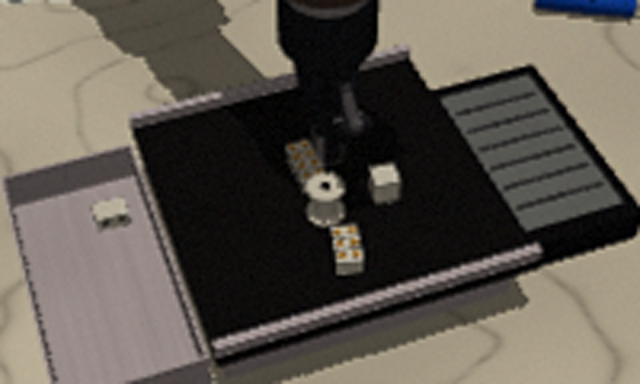

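The long block is now broadside at (303,160), close to the bobbin in this view. I'll check the clearance.

```bash
python3 - <<'E'
from h import *
c=camera_info("scene");p,d=snapshot("scene")
X=world(d,c);B=b(X.reshape(-1,3)).reshape(400,640,2)*1000
m=(d>0)&(X[...,2]>.072)&(X[...,2]<.082)&(B[...,1]>5)&(B[...,1]<40)&(B[...,0]>-60)&(B[...,0]<5)
q=B[m];print(len(q),q.min(0),q.max(0),cv2.minAreaRect(q.astype(np.float32)))
m=(d>0)&(X[...,2]>.084)&(X[...,2]<.098)&(abs(B[...,1]-13)<20)&(abs(B[...,0]-27)<22);q=B[m];print("bob",len(q),q.min(0),q.max(0))
E
```

```text
92 [-44.3759066    5.26141079] [ 0.27628332 24.73433266] ((-22.100414276123047, 15.009241104125977), (19.29262351989746, 44.63604736328125), 89.55426025390625)
bob 95 [11.57848909 -1.39559416] [42.20645317 27.17314232]
```

Clearance to the bobbin is 11 mm and the block is square, so I'll continue.

send_rows --steps '[[[0,0,0,-0.06,0,0,0],[0,0,0,-0.12,0,0,0],[0,0,0,-0.18,0,0,0],[0,0,0,-0.24,0,0,0],[0,0,0,-0.3,0,0,0],[0,0,0,-0.36,0,0,0],[0,0,0,-0.42,0,0,0],[0,0,0,-0.48,0,0,0],[0,0,0,-0.54,0,0,0],[0,0,0,-0.6,0,0,0]]]'

```text
t: 13.15
tcp_pos: [0.5005, -0.0283, 0.0733]
tool_rot: [0.787, 0.617, -0.0, -0.0]
force: [0.0, 0.8, -0.9]
width: 0.0003
gripper_force: 0.1
```

send_rows --steps '[[[0,0,0,-0.06,0,0,0],[0,0,0,-0.12,0,0,0],[0,0,0,-0.18,0,0,0],[0,0,0,-0.24,0,0,0],[0,0,0,-0.3,0,0,0],[0,0,0,-0.36,0,0,0],[0,0,0,-0.42,0,0,0],[0,0,0,-0.48,0,0,0],[0,0,0,-0.54,0,0,0],[0,0,0,-0.6,0,0,0]]]'

```text
t: 13.98
tcp_pos: [0.4863, -0.0865, 0.0733]
tool_rot: [0.787, 0.617, 0.0, -0.0]
force: [0.8, -0.0, -0.4]
width: -0.0001
gripper_force: 0.1
```

send_rows --steps '[[[0,0,0,-0.06,0,0,0],[0,0,0,-0.12,0,0,0],[0,0,0,-0.18,0,0,0],[0,0,0,-0.24,0,0,0],[0,0,0,-0.28,0,0,0],[0,0,0,-0.28,0,0,0],[0,0,0,-0.28,0,-0.3,0],[0,0,0,-0.28,0,-0.6,0],[0,0,0,-0.28,0,-0.6,0]]]'

```text
t: 14.73
tcp_pos: [0.4833, -0.1136, 0.1379]
tool_rot: [0.787, 0.617, 0.003, 0.003]
force: [1.5, 0.5, 0.5]
width: 0.0001
gripper_force: 0.0
```

```bash
python3 - <<'E'
from h import *
st((.0745,-.045,.13))
q,_=snapshot("scene")
cv2.imwrite("pics/c7.png",cv2.resize(q[150:270,220:420],(640,384),interpolation=cv2.INTER_CUBIC))
E
```

```text
{'t': 14.733, 'joint_positions': [0.148, 0.329, 0.034, 2.038, -0.016, 0.767, -0.049], 'tcp_pos': [0.483, -0.114, 0.138], 'force': [1.487, 0.506, 0.529]}
tool x ang 76.19 vu [[-20.5 138.8]]
(0.0745, -0.045, 0.13) shift/0.1: [1.833 0.959 0.088]
```

View pics/c7.png

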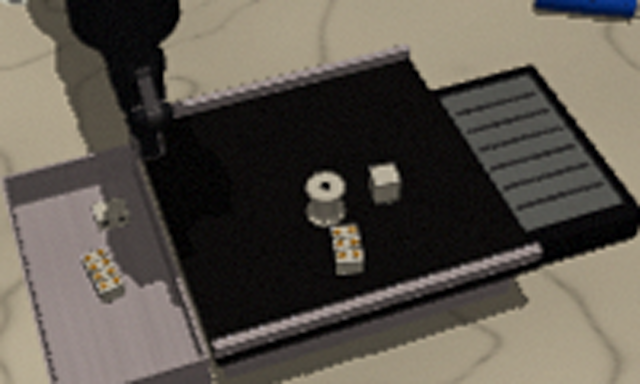

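The long block is in the tray at (100,272). The mid block is next, and the bobbin and relay haven't moved.

send_rows --steps '[[[0,0,0,0.2,0.2,0,0],[0,0,0,0.5,0.5,0,0],[0,0,0,0.8,0.8,0,0],[0,0,0,1,0.96,0,0]]]'

```text
t: 15.12
tcp_pos: [0.5998, -0.0362, 0.1328]
tool_rot: [0.787, 0.618, 0.001, 0.0]
force: [1.1, 0.3, 0.3]
width: -0.0003
gripper_force: 0.0
```

send_rows --steps '[[[0,0,0,0.3,0,0,0],[0,0,0,0.6,0,0,0],[0,0,0,0.8,0,0,0],[0,0,0,0.8,0,0,0],[0,0,0,0.8,0,0,0]]]'

```text
t: 15.53
tcp_pos: [0.6152, 0.0411, 0.1319]
tool_rot: [0.786, 0.619, -0.001, -0.001]
force: [-0.9, -0.6, -0.5]
width: -0.0003
gripper_force: 0.0
```

```bash
python3 - <<'E'
from h import *
st((.0745,-.038,.072))
c=camera_info("scene");p,d=snapshot("scene")
X=world(d,c);B=b(X.reshape(-1,3)).reshape(400,640,2)*1000
m=(d>0)&(X[...,2]>.072)&(X[...,2]<.084)&(abs(B[...,1]-13)<35)&(abs(B[...,0]-77)<27)
q=B[m];print(len(q),q.min(0),q.max(0),cv2.minAreaRect(q.astype(np.float32)))
E
```

```text
{'t': 15.533, 'joint_positions': [-0.108, 0.527, -0.002, 1.736, 0.0, 0.88, -0.347], 'tcp_pos': [0.615, 0.041, 0.132], 'force': [-0.886, -0.609, -0.483]}
tool x ang 76.42 vu [[ 69.7 -43.4]]
(0.0745, -0.038, 0.072) shift/0.1: [-0.055  0.048  0.599]
105 [54.05271523  0.88834519] [93.66806767 26.05481568] ((74.24845886230469, 13.315672874450684), (37.37191390991211, 20.295589447021484), 12.629145622253418)
```

send_rows --steps '[[[0,0,0,0,0.05,0,0],[0,0,0,0,0.05,0.2,0],[0,0,0,0,0.05,0.4,0],[0,0,0,0,0.05,0.5,0],[0,0,0,0,0.05,0.56,0],[0,0,0,0,0.05,0.59,0],[0,0,0,0,0.05,0.59,0]]]'

```text
t: 16.17
tcp_pos: [0.6207, 0.0369, 0.074]
tool_rot: [0.787, 0.617, -0.0, -0.0]
force: [-0.4, -0.1, 0.3]
width: -0.0001
gripper_force: 0.0
```

send_rows --steps '[[[0,0,0,-0.06,0,0,0],[0,0,0,-0.12,0,0,0],[0,0,0,-0.18,0,0,0],[0,0,0,-0.24,0,0,0],[0,0,0,-0.3,0,0,0],[0,0,0,-0.36,0,0,0],[0,0,0,-0.42,0,0,0],[0,0,0,-0.48,0,0,0],[0,0,0,-0.54,0,0,0],[0,0,0,-0.6,0,0,0]]]'

```text
t: 17.0
tcp_pos: [0.6063, -0.0212, 0.0743]
tool_rot: [0.787, 0.617, 0.0, -0.0]
force: [-1.0, 0.1, 0.0]
width: -0.0002
gripper_force: 0.2
```

```bash
python3 - <<'E'
from h import *
st((.0745,.14,.072))
c=camera_info("scene");p,d=snapshot("scene")
X=world(d,c);B=b(X.reshape(-1,3)).reshape(400,640,2)*1000
m=(d>0)&(X[...,2]>.072)&(X[...,2]<.084)&(abs(B[...,1]-55)<26)&(abs(B[...,0]-77)<30)
q=B[m];print(len(q),q.min(0),q.max(0),cv2.minAreaRect(q.astype(np.float32)))
E
```

```text
{'t': 17.0, 'joint_positions': [-0.01, 0.591, 0.001, 1.79, -0.001, 0.76, -0.249], 'tcp_pos': [0.606, -0.021, 0.074], 'force': [-1.004, 0.07, 0.005]}
tool x ang 76.19 vu [[76.3 19.2]]
(0.0745, 0.14, 0.072) shift/0.1: [-1.208 -0.024  0.023]
111 [56.52945192 29.05229866] [94.92798225 50.31248555] ((75.75360107421875, 39.96017074584961), (21.309518814086914, 38.259544372558594), 88.15494537353516)
```

send_rows --steps '[[[0,0,0,-0.06,0,0,0],[0,0,0,-0.12,0,0,0],[0,0,0,-0.18,0,0,0],[0,0,0,-0.24,0,0,0],[0,0,0,-0.3,0,0,0],[0,0,0,-0.36,0,0,0],[0,0,0,-0.42,0,0,0],[0,0,0,-0.48,0,0,0],[0,0,0,-0.54,0,0,0],[0,0,0,-0.6,0,0,0]]]'

```text
t: 17.88
tcp_pos: [0.592, -0.0796, 0.0743]
tool_rot: [0.787, 0.617, -0.0, -0.0]
force: [0.3, -0.5, -0.1]
width: 0.0004
gripper_force: 0.1
```

send_rows --steps '[[[0,0,0,-0.06,0,0,0],[0,0,0,-0.12,0,0,0],[0,0,0,-0.18,0,0,0],[0,0,0,-0.24,0,0,0],[0,0,0,-0.3,0,0,0],[0,0,0,-0.36,0,0,0],[0,0,0,-0.42,0,0,0],[0,0,0,-0.48,0,0,0],[0,0,0,-0.54,0,0,0],[0,0,0,-0.6,0,0,0]]]'

```text
t: 18.72
tcp_pos: [0.5776, -0.1379, 0.0743]
tool_rot: [0.787, 0.617, -0.0, -0.0]
force: [0.5, -0.0, 1.0]
width: -0.0002
gripper_force: 0.0
```

send_rows --steps '[[[0,0,0,0,0,0,0],[0,0,0,0,0,-0.3,0],[0,0,0,0,0,-0.6,0],[0,0,0,0,0,-0.9,0],[0,0,0,0,0,-1,0],[0,0,0,0,0,-1,0]]]'

```text
t: 19.22
tcp_pos: [0.5803, -0.1375, 0.1779]
tool_rot: [0.787, 0.617, 0.002, 0.002]
force: [-0.2, 0.0, -0.3]
width: -0.0001
gripper_force: 0.0
```

```bash
python3 - <<'E'
from h import *
st()
blobs()
q,_=snapshot("scene")
cv2.imwrite("pics/c8.png",cv2.resize(q[150:290,215:425],(720,480),interpolation=cv2.INTER_CUBIC))
E
```

```text
{'t': 19.217, 'joint_positions': [0.178, 0.433, 0.012, 1.765, -0.007, 0.936, -0.048], 'tcp_pos': [0.58, -0.138, 0.178], 'force': [-0.192, 0.017, -0.276]}
tool x ang 76.2 vu [[ 79.4 138.3]]
[[29.8 14. ]] [9. 9.] 61.5
[[ 26.5 -38. ]] [6.3 6.3] 31.5
```

View pics/c8.png

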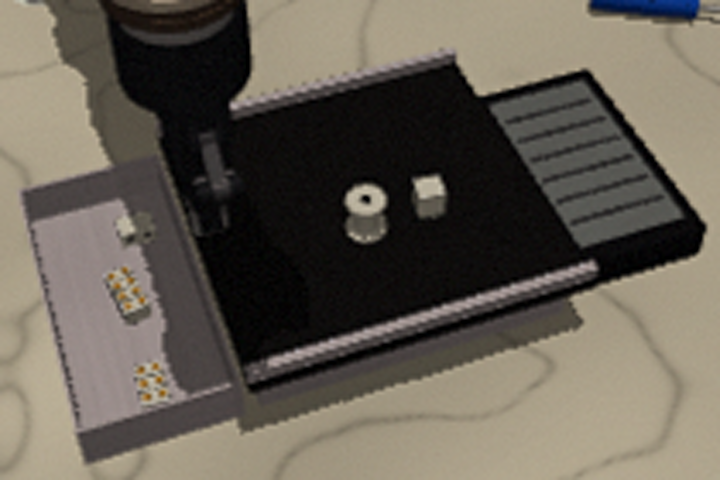

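All three blocks lie in the tray at (130,228), (127,292) and (152,382). The bobbin and relay are still on the board, and the arm is clear.

```bash
python3 -c "
from workcell import bot
print(bot.sign_off())"
```

```text
the job is handed in; nothing more can be done
None
```

I swept all three terminal blocks into the tray, left the bobbin and relay standing in place on the board, and handed the job in about 19 s into the 64 s limit with the arm clear of everything.

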